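# Clear the scanner and hold its sprung cover at the mark

### The arm

A 6-joint arm with a two-finger parallel gripper is mounted at the origin on the work surface. World frame = base frame: x ahead of the robot, y to its left, z up, the work surface at z = 0. Lengths are in m, angles in rad, forces in N, time in s.
With the tool pointing down it reaches from about 0.35 to 0.725 m from the base axis. Payload 6 kg.
Tool frame: the origin (TCP) lies on the centre line of the jaws, within the pads' length; the fingertips stand env.tcp_to_tips ahead of it and the grasp point (between the pads) lies 6 mm ahead of it (env.tcp_to_tips is the distance from the TCP to the fingertips, in m); z points along the fingers, y is the direction in which the jaws open and shut (so a half turn about z gives the same grasp; the last joint's range is limited). The gripper opens to 85 mm and grips with 20 to 120 N. Pads are 22 mm wide; open, the fingers measure 114 mm over their backs; the gripper's body (76 mm by 85 mm) begins 54 mm behind the grasp point. The pads swing forward as they close: fully open they stand 13 mm farther back than shut.
Start: joints at [1.516, 0.04, 0.085, 0, -1.615, -0.334], TCP at [0.227, 0.555, 0.218] pointing down, gripper open.
Joint ranges: [-2.56, 2.56], [-1.29, 2.01], [-1.08, 1.49], [-3.29, 1.98], [-2.81, -0.18], [-2.99, 2.99]. Speed limits (rad/s): [2.57, 2.57, 3.01, 3.14, 3.14, 3.14].

### API

Orientations are given as a 3x3 rotation matrix whose columns are the frame's x, y, z axes.
In Python, from workcell import env gives the robot as it stands. Calls block until the motion is done:
- env.reach(position, orientation): joint-space move of the TCP to a pose.
- env.move_linear(position, rot=None, speed=0.15, threshold=None): straight line of the TCP; rot=None keeps the orientation; speed is the mean speed in m/s. With threshold (N) it stops when the force on the tool has changed by that much, and returns True; else False.
- env.move_j(angles): joint-space move.
- env.set_gripper(opening): opening from 0.0 (shut) to 1.0 (fully open); the grip force is fixed at half the most; returns when the fingers have stopped.
- env.dwell(seconds).
- env.solve_ik(position, orientation): joint angles nearest the present ones, or None.
- env.sense(): the state.
- env.get_image(name): name is "scene" or "top" or "wrist"; returns (picture, depth): 480x640x3 uint8, blue, green, red; 480x640 float32, m along the optical axis (not along the pixel's ray), 0 where there is no reading.
- env.camera_model(name): a dict with "fx", "fy", "cx", "cy" (pixels), "origin" and "rotation" of the camera in the world. Camera axes: x right, y down, z forward; pixel columns grow to the right and rows downward; lengths in m; the calibration is good to about 2 mm. A picture is of the moment at which its call begins: read the wrist's pose just before it. camera_model takes no time and is no camera call; for the wrist camera it gives the pose at the moment of the call.
A pose or a line that the arm cannot do raises env.PlanningError and nothing moves.
- env.finish_job(): hands the job in, once; it reports no verdict.
The state is a dict: "time_s": time; "q": joint angles; "qvel": joint speeds; "effort": joint torques, N m; "tcp_pos": TCP position; "eef_rot": TCP orientation; "contact_force": force on the tool from outside, world axes, zero at the start; "wrist_torque": the same for the moment, N m; "grip_width": opening from 0.0 (shut) to 1.0 (fully open).
Only numpy, scipy, OpenCV 4.12 (cv2) and the standard library are available. Lean on these libraries where they do the work, as an engineer would, in place of code of your own. Each camera call takes 0.05 s, during which the arm holds its last target.

### The job

The red marker is lying on the closed scanner cover: first stand it in the mug (leaning on the rim, either end up), with the cover still shut, and let go of it. Then lift the scanner's sprung cover by the bar on its front until the cover is in line with the orange pointer at its side, and finish while still holding it there by the bar (it falls shut if let go), so that a drawing can be slid in. Keep the mug upright and near its place, and leave the pointer and the other things on the desk where they are.

Things in the scene. Friction and masses are not known exactly. Their poses are not given: they have to be found in the camera images.
- scanner: Grey photo scanner fixed to the desk, base 210 (x) x 280 (y) mm; origin under its centre on the desk, its x axis points away from its front (the bar side), z up. The closed black cover's flat top is 77 mm above the desk; the cover spans x -107 to +100 mm and y -138 to +138 mm of this frame. The hinge axis runs along its y axis at x = +105, z = 55 mm.
- cover (a joint): Angle of the black cover about its rear hinge, rad: 0 shut, grows as its front edge rises, stop at 1.3. A spring and its weight (0.3 to 0.6 kg) pull it shut: the bar needs 4 to 5 N upward to leave 0 and 7 to 9 N at 0.6 rad, and the cover falls shut if released.
- bar: Round aluminium pull bar in front of the cover, diameter 12 mm, 118 mm long along its y axis, a sleeve that turns freely about that axis (so its x and z axes mean nothing); origin at its middle, on its centre line. 39 mm clear gap to the cover's front face; an arm at each end (y = +-65 mm) carries it. Shut: 67 mm above the desk, 255 mm in front of the hinge line, 12 mm above it.
- cover_edge (a point): Middle of the cover's front face. Turns with the cover: x axis along the cover towards the hinge, z out of its top.
- mark (a joint): Angle of the orange pointer, rad, in the same sense and with the same zero as the cover's: the cover is at the mark when both angles are equal. Set somewhere between 0.35 and 0.65; held by friction.
- mark_tip (a point): Orange tag (20 x 14 x 20 mm) at the end of the pointer, a 12 mm deep orange strip on the scanner's +y side that turns about a pivot 12 mm above the cover's hinge line, 125 mm from the pivot, 161 mm to the +y side of the scanner's middle. Its x axis runs along the pointer towards the pivot, as that of the cover edge does along the cover.
- marker: Chunky white paint marker with red cap, square section 22 x 22 mm, 155 mm long over its domed ends (it cannot balance upright: in the mug it leans on the rim), 35 to 60 g, at first lying flat on the cover. Origin in the middle of its underside, x axis along its length towards the red cap, z up as it lies. Either end may go down into the mug.
- marker_mid (a point): Centre of the red marker (halfway along, on its axis).
- mug: White mug, loose, 0.35 kg, 85 mm high, outer radius 41 mm, inner radius about 36 mm, floor about 5 mm thick; origin at the centre of its underside, z up. Handle on its +y side, reaching about 35 mm beyond the wall. It stands to the left or the right of the scanner.
- ink_jar: Ink jar, 60 mm diameter, 70 mm high, on the other side of the scanner from the mug; to be left alone. Origin under its centre.
- tape: Yellow tape roll lying flat, 90 mm diameter, 22 mm high; to be left alone. Origin under its centre.
- blue_marker: Marker like the red one but blue, lying on the desk; to be left alone. Origin in the middle of its underside.
- eraser: Blue eraser 45 x 22 x 13 mm; to be left alone. Origin under its centre.
- sharpener: Red desk sharpener 60 x 45 x 40 mm; to be left alone. Origin under its centre.
- paint_tin: Flat paint tin 90 x 60 x 18 mm; to be left alone. Origin under its centre.
Not all that is in view belongs to the job. Leave any turquoise or yellow look-alike of the marker alone.

How it is judged:
By the outcome, as a careful person would: the job done as asked, in the order asked, and still so for the second after the job is handed in, while the arm keeps its last pose, push and grip.
It also fails if it takes over 58 s, if anything falls off the work surface, if the arm or the gripper's body presses on something with over 40 N, if the wrist force passes 120 N, or if a joint passes its speed limit or range.

## Working session

There is one attempt and no reset: what is moved stays moved. The work goes in short steps, each a Python script; the robot and the scene stay as the last script left them, time stands still between calls to the robot, and variables do not carry over. Pictures are saved under pics/ and viewed, and the job is handed in when it is done.

```bash
ls; mkdir -p pics; python3 - <<'E'
from workcell import env
import cv2
print(env.tcp_to_tips, env.sense())
for n in ("scene","top"):
    im,d=env.get_image(n); cv2.imwrite(f"pics/{n}0.png",im)
    import numpy as np; np.savez(f"{n}0.npz",im=im,d=d)
    print(n,env.camera_model(n))
E
```

```text
pics
0.025 {'time_s': 0.0, 'q': array([ 1.51569547e+00,  4.08467083e-02,  8.38121869e-02, -4.48932716e-04,
       -1.61554006e+00, -3.33709791e-01]), 'qvel': array([-0.00118475,  0.00057251, -0.00056604,  0.00012128,  0.00028916,
       -0.00069939]), 'effort': array([-2.18676241e-04, -3.68212759e+01,  3.47429430e+01,  6.93279415e+00,
       -5.26476681e-03, -1.13070581e-05]), 'tcp_pos': array([0.22724401, 0.55491179, 0.21696279]), 'eef_rot': array([[ 9.25368089e-01, -3.79069390e-01, -5.45736920e-04],
       [-3.79069750e-01, -9.25366446e-01, -1.75086379e-03],
       [ 1.58692233e-04,  1.82706583e-03, -9.99998318e-01]]), 'contact_force': array([-0.16461534,  0.38195016, -0.44463355]), 'wrist_torque': array([-0.00218241, -0.02072552,  0.0357295 ]), 'grip_width': 1.0018556388103057}
scene {'fx': 575.2696864197054, 'fy': 575.2696864197054, 'cx': 319.1602118765145, 'cy': 230.87414254152148, 'origin': array([ 1.53158245, -0.18388003,  0.86767479]), 'rotation': array([[ 0.12636298,  0.60352705, -0.78726583],
       [ 0.9918244 , -0.09110612,  0.0893534 ],
       [-0.01779755, -0.79212043, -0.6101053 ]])}
top {'fx': 597.8264106284728, 'fy': 597.8264106284728, 'cx': 324.9395749036382, 'cy': 234.97318653822649, 'origin': array([ 0.34338387, -0.04356552,  1.32269595]), 'rotation': array([[-0.02722757, -0.9889894 ,  0.14546004],
       [-0.99960714,  0.02790531,  0.00262052],
       [-0.00665077, -0.14533154, -0.98936066]])}
```

View pics/scene0.png

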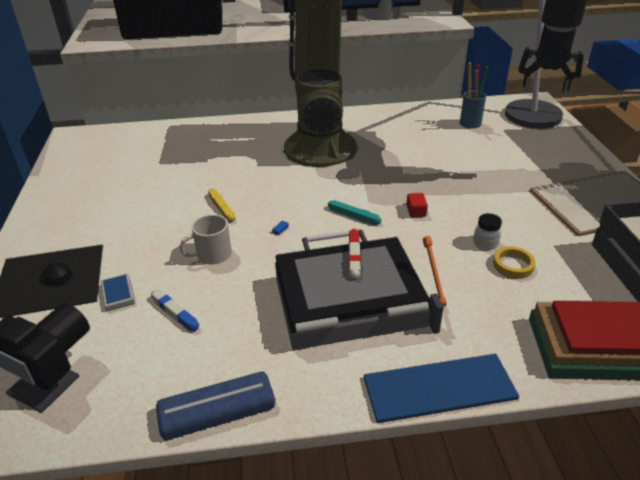

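View pics/top0.png

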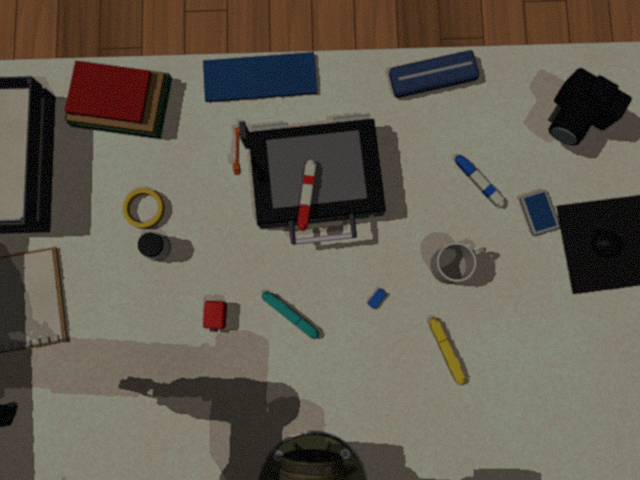

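Scene view: the red marker is on the cover at (354,253) and the mug is at (211,240). The orange pointer runs from (440,300) to its tag at (428,241), and the bar is at (333,239). Top view: red marker (308,193), mug (456,262), bar (323,238), tag (237,168).

There are four marker look-alikes in the top view: red/white on the cover (308,193), turquoise (290,314), yellow (447,350) and blue (480,181). The red one fits, because it is white with a red cap and lies on the cover. I'll confirm it in a crop and measure.

```bash
cat > h.py <<'E'
import numpy as np, cv2
from workcell import env
def ray(cm,u,v):
    d=cm["rotation"]@np.array([(u-cm["cx"])/cm["fx"],(v-cm["cy"])/cm["fy"],1.0]); return cm["origin"],d
def onplane(cm,u,v,z):
    o,d=ray(cm,u,v); return o+d*(z-o[2])/d[2]
def tri(c1,p1,c2,p2):
    o1,d1=ray(c1,*p1);o2,d2=ray(c2,*p2)
    t=np.linalg.lstsq(np.c_[d1,-d2],o2-o1,rcond=None)[0]
    a,b=o1+d1*t[0],o2+d2*t[1]; return (a+b)/2,np.linalg.norm(a-b)
def proj(cm,P):
    c=cm["rotation"].T@(np.asarray(P)-cm["origin"]); return np.array([cm["fx"]*c[0]/c[2]+cm["cx"],cm["fy"]*c[1]/c[2]+cm["cy"]])
def blob(mask,roi):
    x0,y0,x1,y1=roi; m=np.zeros_like(mask); m[y0:y1,x0:x1]=mask[y0:y1,x0:x1]
    n,l,s,c=cv2.connectedComponentsWithStats(m); i=1+np.argmax(s[1:,4]); return (l==i).astype(np.uint8)*255,s[i],c[i]
E
python3 - <<'E'
from h import *
T=np.load("top0.npz")["im"];S=np.load("scene0.npz")["im"]
ct,cs=env.camera_model("top"),env.camera_model("scene")
a=cv2.resize(T[100:260,225:405],None,fx=4,fy=4,interpolation=cv2.INTER_CUBIC)[:600,:]
b=cv2.resize(S[215:355,265:460],None,fx=4,fy=4,interpolation=cv2.INTER_CUBIC)
cv2.imwrite("pics/cropT.png",a);cv2.imwrite("pics/cropS.png",b)
c=cv2.resize(T[220:300,415:505],None,fx=6,fy=6,interpolation=cv2.INTER_CUBIC)
cv2.imwrite("pics/mug.png",c)
ht,hs=[cv2.cvtColor(x,cv2.COLOR_BGR2HSV) for x in (T,S)]
for n,h,roi in(("top",ht,(225,115,250,185)),("scene",hs,(420,230,450,310))):
    m=cv2.inRange(h,(5,150,80),(16,255,255)); bl,s,cc=blob(m,roi); print(n,s,cc)
# cover outline in top: dark
g=cv2.cvtColor(T,cv2.COLOR_BGR2GRAY)
for r in ((250,120,385,228),): pass
print("marker/mug rough",onplane(ct,308,193,.099),onplane(ct,456,262,.085))
E
```

```text
top [233 128   7  46 147] [236.31972789 151.59863946]
scene [424 237  22  68 250] [434.192 268.896]
marker/mug rough [ 0.61296581 -0.00733416  0.099     ] [ 0.46100016 -0.31068947  0.085     ]
```

View pics/cropT.png

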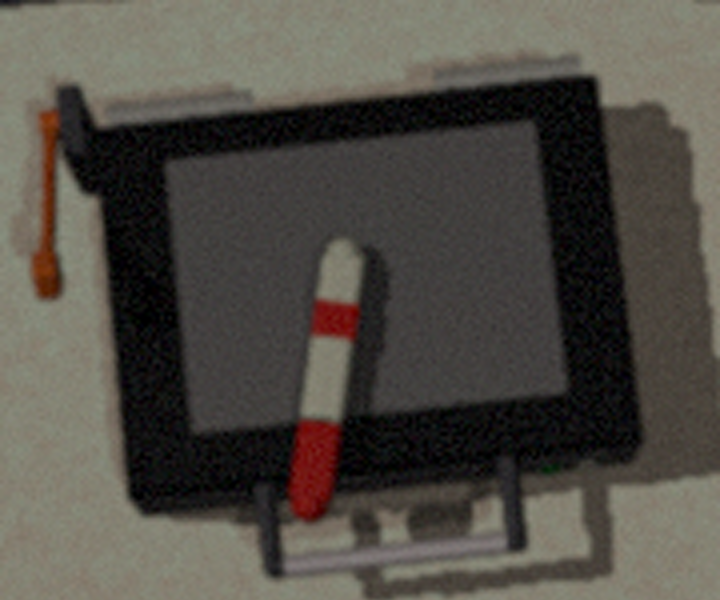

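View pics/cropS.png

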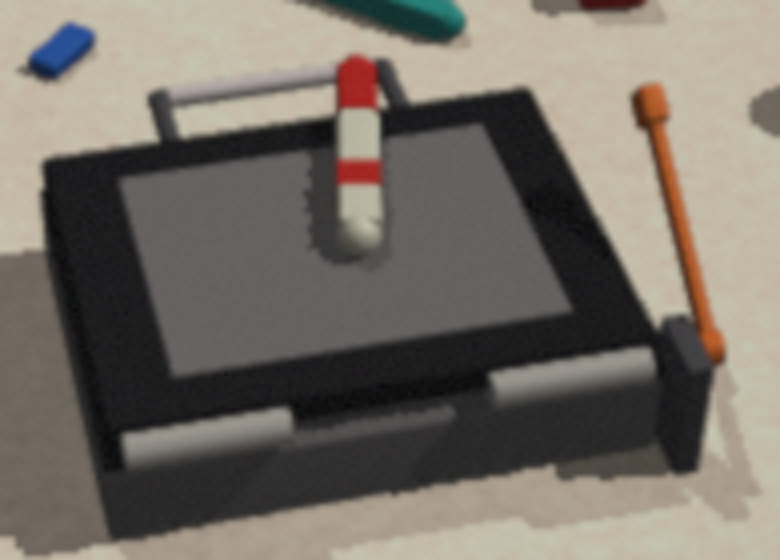

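View pics/mug.png

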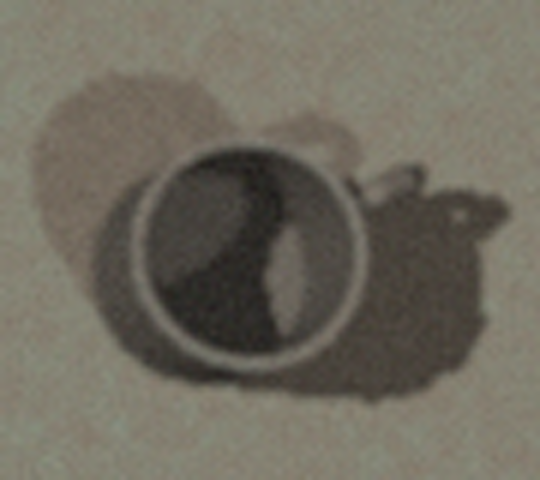

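The crops show a white body with a red cap and a red band lying on the cover, its cap overhanging the front edge near the bar, so that is the right marker. In the enlarged top crop (4x) the bar runs (278,570)–(518,545) and the cover's back corners are (102,130) and (596,78). In the 6x mug crop the rim centre is (249,257).

```bash
python3 - <<'E'
from h import *
ct,cs=env.camera_model("top"),env.camera_model("scene")
f=lambda u,v,z:onplane(ct,u/4+225,v/4+100,z)
TL,TR=f(102,130,.077),f(596,78,.077)
print("TL,TR",TL,TR,np.linalg.norm(TL-TR)); y=TL-TR; print("yaw back",np.arctan2(-y[0],y[1]))
# dark-mask minAreaRect of gray panel & marker via masks
T=np.load("top0.npz")["im"];S=np.load("scene0.npz")["im"]
B0,B1=f(278,570,.067),f(518,545,.067); y=B0-B1
print("bar",B0,B1,np.linalg.norm(y),"yaw",np.arctan2(-y[0],y[1]))
W,R=f(344,240,.088),f(309,518,.088); print("marker",W,R,np.linalg.norm(W-R),(W+R)/2)
g=lambda u,v:(u/4+265,v/4+215); h=lambda u,v:(u/4+225,v/4+100)
# bar ends triangulated with scene: left(scene)= -y end
print("bar tri",tri(ct,h(278,570),cs,g(388,68)),tri(ct,h(514,543),cs,g(160,98)))
print("tag tri",tri(ct,h(46,274),cs,g(652,104)))
print("pivot tri",tri(ct,h(50,116),cs,g(711,346)))
print("cover corners tri TL,TR",tri(ct,h(102,130),cs,g(655,338)),tri(ct,h(596,78),cs,g(110,440)))
print("cover front corners",tri(ct,h(636,436),cs,g(45,160)),tri(ct,h(135,495),cs,g(530,90)))
print("mug",onplane(ct,456.5,262.8,.085))
print("white end tri",tri(ct,h(344,240),cs,g(360,237)),tri(ct,h(309,516),cs,g(357,57)))
E
```

```text
TL,TR [0.75495164 0.11454155 0.077     ] [ 0.77628428 -0.15339461  0.077     ] 0.2687840584411183
yaw back 0.07945075918740127
bar [0.51370086 0.024702   0.067     ] [ 0.5234957  -0.10285842  0.067     ] 0.12793592511102683 yaw 0.07663543931720802
marker [ 0.68687268 -0.01504502  0.088     ] [0.53781444 0.00681289 0.088     ] 0.1506523392330123 [ 0.61234356 -0.00411607  0.088     ]
bar tri (array([0.51436134, 0.02719869, 0.0649505 ]), np.float64(0.004818091916132424)) (array([ 0.52462959, -0.10136897,  0.06657915]), np.float64(0.0011551599977958579))
tag tri (array([0.65889857, 0.13555383, 0.14028586]), np.float64(0.0002865222301698757))
pivot tri (array([0.76483797, 0.14246318, 0.07282368]), np.float64(0.0015824715533795577))
cover corners tri TL,TR (array([0.75624352, 0.11553166, 0.07350107]), np.float64(0.00110453281167523)) (array([ 0.77960418, -0.15363003,  0.06758258]), np.float64(0.001191584308226436))
cover front corners (array([ 0.57895017, -0.16834737,  0.07463233]), np.float64(0.002549688829952498)) (array([0.5554423 , 0.10062281, 0.07247641]), np.float64(0.002388624664216902))
mug [ 0.45930634 -0.31162683  0.085     ]
white end tri (array([ 0.68510273, -0.01630884,  0.09372394]), np.float64(0.002286260260819664)) (array([0.53806768, 0.00678968, 0.09329014]), np.float64(0.0004351388889841751))
```

```bash
cat >> h.py <<'E'
def down(yaw):
    c,s=np.cos(yaw),np.sin(yaw); x=np.array([c,s,0]);z=np.array([0,0,-1.]); return np.c_[x,np.cross(z,x),z]
def pitched(az,a):
    o=np.array([np.cos(az),np.sin(az),0]);k=np.array([0,0,1.])
    x=o*np.sin(a)+k*np.cos(a); z=o*np.cos(a)-k*np.sin(a); return np.c_[x,np.cross(z,x),z]
E
python3 - <<'E'
from h import *
M=np.array([.459,-.3115,0])
for az in (-1.0,-.8,-.6,-.4,-.2,0.):
  for a in (22,28):
    al=np.radians(a);R=pitched(az,al);o=np.array([np.cos(az),np.sin(az),0])
    tip=M+o*(.012-.073*np.tan(al))+[0,0,.013]
    g=tip+.1195*R[:,0]; t=g-.006*R[:,2]
    t2=t+.1*R[:,0]
    print(az,a,[None if q is None else q.round(2) for q in (env.solve_ik(t,R),env.solve_ik(t2,R))])
yw=np.arctan2(-.0219,.149)
env.reach([.6537-.03,-.0106,.25],down(yw))
im,d=env.get_image("wrist");cm=env.camera_model("wrist");np.savez("w1.npz",im=im,d=d,**cm);cv2.imwrite("pics/w1.png",im)
print(env.sense()["tcp_pos"],env.sense()["time_s"])
E
```

```text
-1.0 22 [None, None]
-1.0 28 [None, None]
-0.8 22 [None, None]
-0.8 28 [None, None]
-0.6 22 [None, None]
-0.6 28 [None, None]
-0.4 22 [None, None]
-0.4 28 [None, None]
-0.2 22 [array([-0.49, -0.8 , -0.88, -0.71, -0.41,  2.35]), array([-0.3 , -0.82, -0.86, -0.27, -0.36,  1.86])]
-0.2 28 [array([-0.31, -0.84, -0.98, -0.27, -0.36,  1.88]), array([-0.27, -0.73, -0.81, -0.16, -0.42,  1.75])]
0.0 22 [array([-0.91, -0.5 , -0.61, -1.18, -0.91,  2.99]), array([-0.74, -0.56, -0.51, -0.99, -0.84,  2.7 ])]
0.0 28 [array([-0.77, -0.53, -0.61, -0.98, -0.83,  2.78]), array([-0.59, -0.54, -0.5 , -0.78, -0.78,  2.5 ])]
[ 0.6236895  -0.00976452  0.24988458] 2.6083
```

View pics/w1.png

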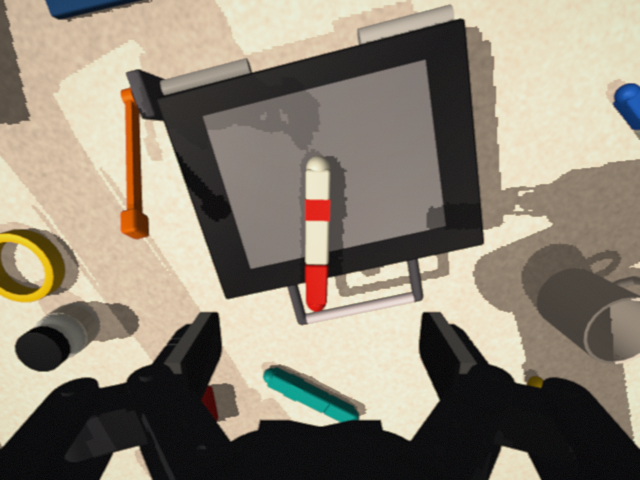

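The wrist view shows the marker along column 316, white end at (317,160) and cap tip at (316,308). It is well centred and the jaws are aligned with it. The pointer tag is at (133,225) and its pivot at (127,95). Next I'll scan for a feasible insertion pose.

```bash
python3 - <<'E'
from h import *
import time
M=np.array([.459,-.3115,0])
d=np.load("w1.npz");cw={k:d[k] for k in("fx","fy","cx","cy","origin","rotation")}
ct=env.camera_model("top");cs=env.camera_model("scene")
a,b=onplane(cw,317,158,.088),onplane(cw,316,310,.088);print("marker wrist",a,b,(a+b)/2,np.linalg.norm(a-b),np.arctan2((a-b)[1],(a-b)[0]))
print("bar",onplane(cw,301,320,.067),onplane(cw,418,296,.067))
print("tag",tri(cw,(133,224),ct,(225+46/4,100+274/4)),tri(cw,(133,224),cs,(265+652/4,215+104/4)))
for az in np.arange(-2.6,3.2,.4):
  r=[]
  for a in (22,28,34,40):
    al=np.radians(a);R=pitched(az,al);o=np.array([np.cos(az),np.sin(az),0])
    tip=M+o*(.014-.073*np.tan(al)*.9)+[0,0,.015]
    t=tip+.1195*R[:,0]-.006*R[:,2]
    r.append([None if q is None else q.round(2).tolist() for q in (env.solve_ik(t,R),env.solve_ik(t+.1*R[:,0],R))])
  if any(x!=[None,None] for x in r):
    print(round(az,2)); [print("   ",a,x) for a,x in zip((22,28,34,40),r)]
E
```

```text
marker wrist [ 0.68574306 -0.01475745  0.088     ] [0.53505007 0.00891546 0.088     ] [ 0.61039657 -0.002921    0.088     ] 0.15254109138666985 -0.1558201502929264
bar [0.51420452 0.02924777 0.067     ] [ 0.52472182 -0.10163441  0.067     ]
tag (array([0.65909873, 0.13597924, 0.14162612]), np.float64(0.0013695389532686593)) (array([0.65966953, 0.1357596 , 0.14141721]), np.float64(0.001588342028231835))
-2.6
    22 [[0.02, 0.55, -0.06, 0.54, -2.03, -1.1], [-0.02, 0.4, -0.1, 0.61, -2.11, -1.0]]
    28 [[0.01, 0.49, -0.08, 0.51, -1.97, -1.09], [-0.03, 0.33, -0.13, 0.57, -2.04, -0.99]]
    34 [[0.0, 0.43, -0.1, 0.47, -1.91, -1.08], [-0.05, 0.27, -0.16, 0.53, -1.98, -0.98]]
    40 [[-0.01, 0.37, -0.12, 0.43, -1.85, -1.07], [-0.07, 0.21, -0.18, 0.49, -1.91, -0.97]]
-2.2
    22 [[0.12, 0.32, -0.41, 0.77, -1.79, -0.98], [0.06, 0.18, -0.42, 0.84, -1.85, -0.85]]
    28 [[0.11, 0.27, -0.41, 0.72, -1.74, -0.95], [0.04, 0.13, -0.42, 0.79, -1.79, -0.81]]
    34 [[0.09, 0.22, -0.41, 0.68, -1.69, -0.92], [0.01, 0.09, -0.42, 0.74, -1.73, -0.78]]
    40 [[0.08, 0.17, -0.41, 0.62, -1.63, -0.88], [-0.02
[... 3278 characters left out ...]
87, 0.71, -0.32, -2.57, -1.91], [-0.36, 0.7, 0.64, -0.38, -2.67, -1.99]]
    28 [[-0.35, 0.79, 0.63, -0.27, -2.46, -1.87], [-0.34, 0.61, 0.53, -0.32, -2.55, -1.93]]
    34 [[-0.34, 0.72, 0.55, -0.23, -2.36, -1.85], [-0.33, 0.52, 0.43, -0.27, -2.43, -1.9]]
    40 [[-0.34, 0.64, 0.47, -0.2, -2.25, -1.83], [-0.32, 0.43, 0.33, -0.23, -2.32, -1.87]]
3.0
    22 [[-0.2, 0.82, 0.49, 0.08, -2.42, -1.49], [-0.2, 0.65, 0.4, 0.1, -2.51, -1.47]]
    28 [[-0.2, 0.74, 0.43, 0.07, -2.34, -1.49], [-0.21, 0.56, 0.33, 0.09, -2.42, -1.48]]
    34 [[-0.2, 0.67, 0.37, 0.07, -2.25, -1.5], [-0.21, 0.48, 0.25, 0.08, -2.32, -1.48]]
    40 [[-0.2, 0.6, 0.31, 0.06, -2.16, -1.5], [-0.21, 0.39, 0.18, 0.07, -2.23, -1.49]]
```

```bash
python3 - <<'E'
from h import *
yw=-.151; c=np.array([.6113,-.0037]); g=c+.042*np.array([np.cos(yw),np.sin(yw)])
R=down(yw)
env.move_linear([*g,.16],R,speed=.2)
print(env.move_linear([*g,.107],speed=.08,threshold=8),env.sense()["tcp_pos"])
print(env.set_gripper(0.0)); s=env.sense();print(s["grip_width"],s["contact_force"],s["tcp_pos"])
env.move_linear([*g,.20],speed=.2)
im,d=env.get_image("wrist");cm=env.camera_model("wrist");np.savez("w2.npz",im=im,d=d,**cm);cv2.imwrite("pics/w2.png",im)
s=env.sense();print(s["grip_width"],s["contact_force"],s["time_s"])
E
```

```text
False [ 0.65310757 -0.01010354  0.10751461]
False
-4.038691262132769e-06 [ 0.07427943 -0.06421537 -0.63189983] [ 0.65282288 -0.0100093   0.10699369]
0.002517119899837615 [-0.44250149 -0.61088539 -0.3688902 ] 5.475
```

View pics/w2.png

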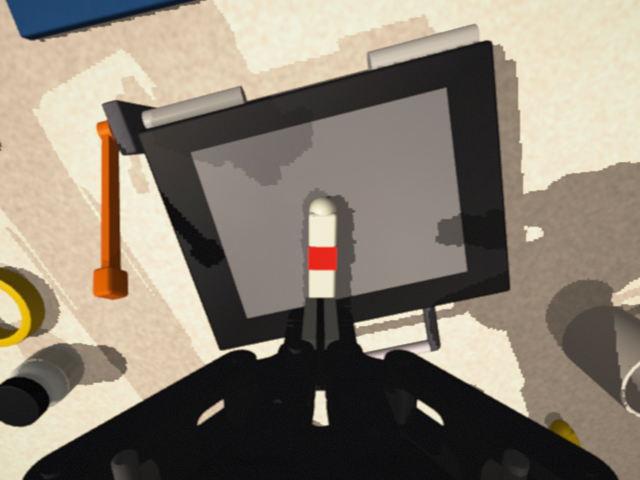

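```bash
python3 - <<'E'
from h import *
d=np.load("w2.npz");cw={k:d[k] for k in("fx","fy","cx","cy","origin","rotation")}
D=d["d"]
for u,v in ((322,203),(322,225),(322,258),(322,290),(310,320),(335,320),(323,330),(320,345)):
    o,r=ray(cw,u,v); print(u,v,D[v,u],o+r*D[v,u])
print(onplane(cw,322,199,.088), env.sense()["tcp_pos"])
im=cv2.resize(d["im"][190:350,240:420],None,fx=4,fy=3.6,interpolation=cv2.INTER_CUBIC);cv2.imwrite("pics/w2c.png",im)
E
```

```text
322 203 0.2619368 [ 0.68371575 -0.01484681  0.09557785]
322 225 0.26357573 [ 0.66750032 -0.01236744  0.09914196]
322 258 0.27375475 [ 0.64025698 -0.00823935  0.09732661]
322 290 0.2805005 [ 0.61338375 -0.00415071  0.09899857]
310 320 0.13424829 [ 0.66417475 -0.00644793  0.2363728 ]
335 320 0.13420115 [ 0.66271013 -0.01613111  0.23640482]
323 330 0.12720564 [ 0.66343511 -0.01143128  0.24375858]
320 345 0.122287616 [ 0.66115931 -0.00995957  0.24972366]
[ 0.68547175 -0.01514984  0.088     ] [ 0.65243015 -0.00986181  0.19886092]
```

View pics/w2c.png

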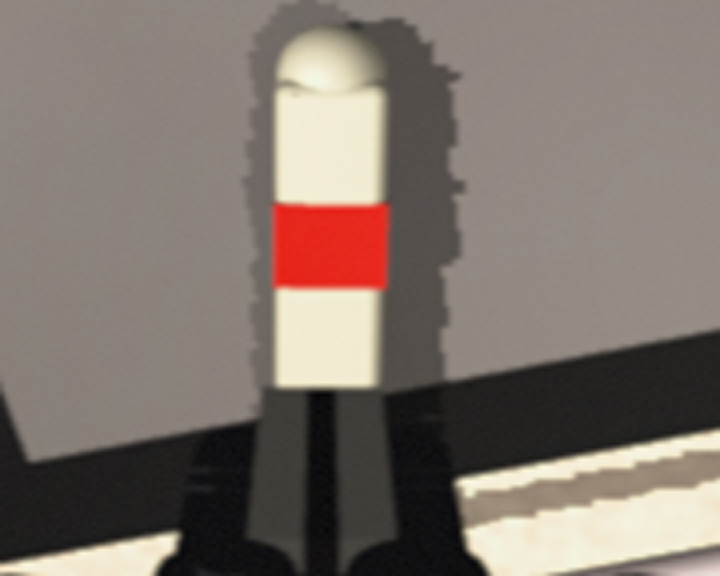

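```bash
python3 - <<'E'
from h import *
d=np.load("w2.npz");cw={k:d[k] for k in("fx","fy","cx","cy","origin","rotation")}
D=d["d"]
p=env.sense()["tcp_pos"]
for dz in (0,.006,.012,.025): print(dz,proj(cw,p-[0,0,dz]))
for v in range(294,318,3):
  for u in (312,330):
    o,r=ray(cw,u,v); print(u,v,(o+r*D[v,u]).round(4),end=" ")
  print()
E
```

```text
0 [322.51107602 301.98590376]
0.006 [322.44027364 296.75705746]
0.012 [322.37384793 291.85143395]
0.025 [322.24312775 282.19758155]
312 294 [0.611  0.0045 0.0988] 330 294 [ 0.6083 -0.0101  0.0978] 
312 297 [0.6079 0.005  0.098 ] 330 297 [ 0.6054 -0.0097  0.0975] 
312 300 [ 0.6645 -0.0069  0.2197] 330 300 [ 0.6633 -0.0147  0.2198] 
312 303 [ 0.6649 -0.007   0.2233] 330 303 [ 0.6635 -0.0146  0.223 ] 
312 306 [ 0.6647 -0.0071  0.2257] 330 306 [ 0.6633 -0.0145  0.2254] 
312 309 [ 0.6643 -0.0071  0.2276] 330 309 [ 0.6628 -0.0144  0.227 ] 
312 312 [ 0.6651 -0.0073  0.2318] 330 312 [ 0.6635 -0.0144  0.2308] 
312 315 [ 0.6644 -0.0072  0.233 ] 330 315 [ 0.6634 -0.0143  0.2332]
```

The marker did not move (white end still at (322,200)) and the jaws shut above it. In the wrist depth the fingertips appear at z≈0.22 with the TCP at 0.199, so they are behind the TCP instead of 25 mm ahead. I'll find the real tip height with a gentle touch.

```bash
python3 - <<'E'
from h import *
yw=-.151; c=np.array([.6113,-.0037]); g=c+.042*np.array([np.cos(yw),np.sin(yw)])
env.set_gripper(.45)
im,d=env.get_image("wrist");cm=env.camera_model("wrist");np.savez("w3.npz",im=im,d=d,**cm);cv2.imwrite("pics/w3.png",im)
print(env.sense()["grip_width"])
env.move_linear([*g,.115],speed=.2)
f0=env.sense()["contact_force"]
hit=env.move_linear([*g,.062],speed=.04,threshold=5);s=env.sense()
print(hit,s["tcp_pos"],f0,s["contact_force"],s["time_s"])
E
```

```text
0.45021391917225817
False [ 0.65300796 -0.01003859  0.06232717] [ 0.199319   -1.15448893  0.38002588] [-0.43686725  0.81799279  0.76609244] 8.025
```

View pics/w3.png

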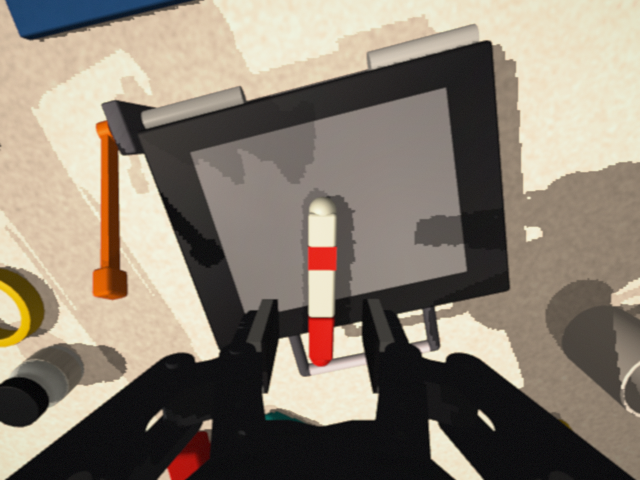

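The jaws straddle the marker evenly, around column 322. The TCP went down to 0.062 without contact, which confirms that the tips are about 20 mm behind the stated TCP. I'll look again at this height.

```bash
python3 - <<'E'
from h import *
im,d=env.get_image("wrist");cw=env.camera_model("wrist");cv2.imwrite("pics/w4.png",im)
p=env.sense()["tcp_pos"]
for u in range(255,400,9):
  col=[]
  for v in range(280,340,6):
    o,r=ray(cw,u,v);q=o+r*d[v,u]; col.append((round(q[2],3)))
  print(u,col)
for u,v in ((322,190),(322,250),(200,200),(430,150)):
    o,r=ray(cw,u,v);print(u,v,(o+r*d[v,u]).round(4))
E
```

```text
255 [np.float64(0.079), np.float64(0.078), np.float64(0.077), np.float64(0.077), np.float64(0.078), np.float64(0.084), np.float64(0.097), np.float64(0.102), np.float64(0.106), np.float64(0.109)]
264 [np.float64(0.079), np.float64(0.079), np.float64(0.079), np.float64(0.078), np.float64(0.087), np.float64(0.092), np.float64(0.099), np.float64(0.103), np.float64(0.107), np.float64(0.11)]
273 [np.float64(0.079), np.float64(0.079), np.float64(0.079), np.float64(0.077), np.float64(0.088), np.float64(0.219), np.float64(0.092), np.float64(0.094), np.float64(0.094), np.float64(0.095)]
282 [np.float64(0.079), np.float64(0.078), np.float64(0.077), np.float64(0.078), np.float64(0.077), np.float64(0.079), np.float64(0.078), np.float64(0.078), np.float64(0.079), np.float64(0.078)]
291 [np.float64(0.078), np.float64(0.079), np.float64(0.079), np.float64(0.079), np.float64(0.079), np.float64(0.078), np.float64(0.079), np.float64(0.079), np.float64(0.219), np.float64(0.078)]
300 [np.float64(0.093), np.float64(0.096), np.float64(0.099), np.float64(0.1), np.float64(0.099), np.float64(0.099), np.float6
[... 1610 characters left out ...]
(0.078), np.float64(0.078), np.float64(0.078), np.float64(0.079), np.float64(0.077), np.float64(0.092), np.float64(0.097), np.float64(0.103), np.float64(0.106), np.float64(0.111)]
390 [np.float64(0.078), np.float64(0.078), np.float64(0.08), np.float64(0.078), np.float64(0.078), np.float64(0.085), np.float64(0.092), np.float64(0.095), np.float64(0.099), np.float64(0.11)]
399 [np.float64(0.078), np.float64(0.078), np.float64(0.077), np.float64(0.079), np.float64(0.078), np.float64(0.079), np.float64(0.078), np.float64(0.094), np.float64(0.099), np.float64(0.105)]
322 190 [ 0.7111 -0.0185  0.0784]
322 250 [ 0.6852 -0.0146  0.0772]
200 200 [0.7146 0.0321 0.0779]
430 150 [ 0.7202 -0.0631  0.0782]
```

View pics/w4.png

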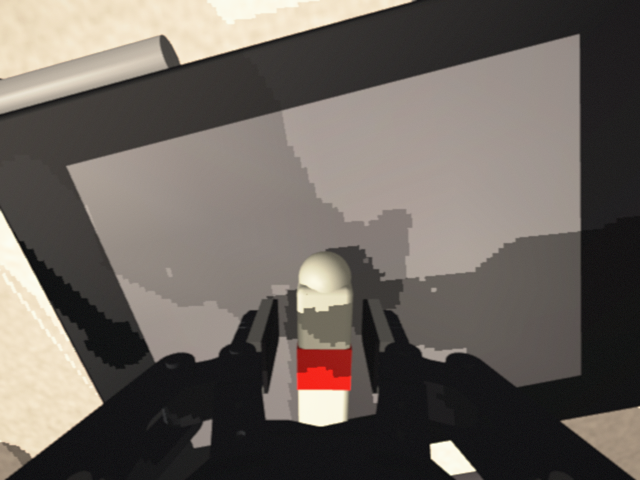

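At opening 0.45 the tips read z≈0.084 with the TCP at 0.062, so they are 21 mm behind it. The marker sits between the jaws at column 324. I'll lower 3 mm and close.

```bash
python3 - <<'E'
from h import *
yw=-.151; c=np.array([.6113,-.0037]); g=c+.042*np.array([np.cos(yw),np.sin(yw)])
print(env.move_linear([*g,.0595],speed=.04,threshold=5))
env.set_gripper(0.0); s=env.sense();print(s["grip_width"],s["contact_force"],s["tcp_pos"])
if s["grip_width"]>.1:
    env.move_linear([*g,.16],speed=.15)
im,d=env.get_image("wrist");cm=env.camera_model("wrist");np.savez("w5.npz",im=im,d=d,**cm);cv2.imwrite("pics/w5.png",im)
s=env.sense();print(s["grip_width"],s["contact_force"],s["time_s"])
E
```

```text
False
0.2396513314264677 [-1.33944509  1.69907933 12.04354586] [ 0.65486005 -0.00988981  0.06351407]
0.24078820625500993 [ 0.12054546  0.01869857 -1.00847363] 9.475
```

View pics/w5.png

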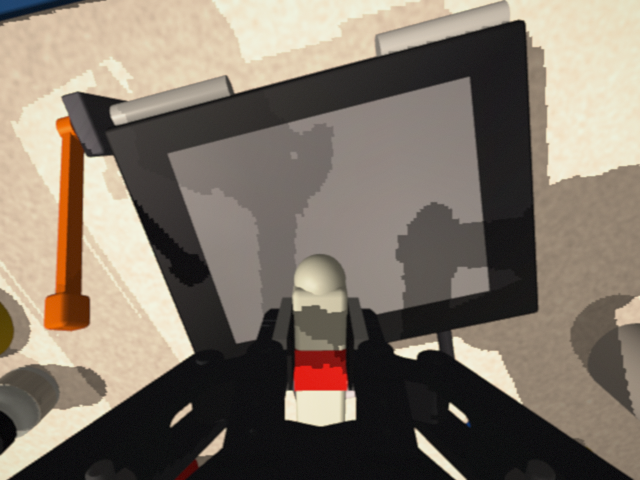

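The marker is held between the pads, seen as the body and red band at column 320, with the grip at 0.24. I'll measure how it sits in the hand from the wrist depth before planning the insertion.

```bash
python3 - <<'E'
from h import *
d=np.load("w5.npz");cw={k:d[k] for k in("fx","fy","cx","cy","origin","rotation")};D=d["d"]
s=env.sense();R=s["eef_rot"];p=s["tcp_pos"]
for v in (258,270,285,295,310,330,350,370,390,405,415):
  q=[]
  for u in (308,320,332):
    o,r=ray(cw,u,v); q.append((R.T@(o+r*D[v,u]-p)).round(4))
  print(v,*q)
for v in (292,296,300,304,308,312,320):
  q=[]
  for u in (275,280,285,354,360,365):
    o,r=ray(cw,u,v); q.append((R.T@(o+r*D[v,u]-p)).round(4)[[0,2]])
  print(v,*q)
E
```

```text
258 [ 0.033  -0.006  -0.0267] [ 0.0331 -0.0012 -0.027 ] [ 0.0323  0.0037 -0.0248]
270 [ 0.03   -0.0059 -0.0322] [ 0.0303 -0.0012 -0.033 ] [ 0.0296  0.0035 -0.0314]
285 [ 0.0244 -0.0059 -0.034 ] [ 0.0246 -0.0012 -0.0345] [ 0.0243  0.0035 -0.0338]
295 [ 0.0204 -0.0059 -0.0346] [ 0.0207 -0.0012 -0.0352] [ 0.0209  0.0035 -0.0356]
310 [ 0.0142 -0.006  -0.0351] [ 0.0141 -0.0012 -0.0351] [ 0.0144  0.0035 -0.0357]
330 [ 0.0059 -0.006  -0.0364] [ 0.0787 -0.001  -0.1568] [ 0.0055  0.0036 -0.0356]
350 [-0.0036 -0.0061 -0.036 ] [-0.0035 -0.0012 -0.0362] [-0.0035  0.0037 -0.0361]
370 [-0.0135 -0.0063 -0.0358] [-0.0136 -0.0013 -0.0356] [-0.0132  0.0038 -0.0361]
390 [-0.0236 -0.0064 -0.0358] [-0.023  -0.0013 -0.0365] [ 0.0787 -0.001  -0.1568]
405 [-0.0304 -0.0064 -0.037 ] [-0.0321 -0.0013 -0.0351] [-0.0313  0.0039 -0.036 ]
415 [-0.0371 -0.0066 -0.0356] [-0.0375 -0.0013 -0.0352] [-0.0367  0.004  -0.036 ]
292 [-0.0315  0.0795] [-0.0315  0.0795] [-0.0312  0.0788] [-0.0317  0.0798] [-0.0315  0.0794] [-0.0318  0.0799]
296 [-0.0351  0.08  ] [-0.0349  0.0798] [-0.0355  0.0809] [-0.0355  0.0807] [-0.0346  0.079 ] [-0.0352  0.0801]
300 [-0.0386  0.0805] [-0.0387  0.0806] [ 0.0114 -0.0208] [ 0.0113 -0.0207] [-0.0379  0.0788] [-0.0391  0.0812]
304 [-0.0422  0.0809] [ 0.0118 -0.0252] [ 0.0113 -0.0243] [ 0.0116 -0.0249] [-0.0416  0.0795] [-0.0418  0.08  ]
308 [ 0.0075 -0.0207] [ 0.0116 -0.0286] [ 0.0115 -0.0283] [ 0.0116 -0.0286] [ 0.0111 -0.0276] [ 0.0073 -0.0205]
312 [ 0.0078 -0.0249] [ 0.0115 -0.0318] [ 0.0121 -0.033 ] [ 0.0113 -0.0314] [ 0.0114 -0.0318] [ 0.0069 -0.0233]
320 [ 0.0075 -0.0312] [ 0.0111 -0.0375] [ 0.0114 -0.0382] [ 0.0121 -0.0395] [ 0.0115 -0.0383] [ 0.007  -0.0304]
```

```bash
cat >> h.py <<'E'
M=np.array([.459,-.3115,0])
def ins(az,al,lift):
    R=pitched(az,al);o=np.array([np.cos(az),np.sin(az),0])
    tip=M+o*(.014-.073*np.tan(al)*.9)+[0,0,.015]+lift*R[:,0]
    return tip+.1205*R[:,0]+.025*R[:,2]+.001*R[:,1],R
E
python3 - <<'E'
from h import *
for az in (-1.9,-1.7):
  for a in (25,28): print(az,a,[None if q is None else q.round(2).tolist() for q in (env.solve_ik(*ins(az,np.radians(a),l)) for l in (0,.13,.16))])
az,al=-1.8,np.radians(28)
qs=[env.solve_ik(*ins(az,al,l)) for l in (0,.13)];print(qs)
p=env.sense()["tcp_pos"];env.move_linear([p[0]-.03,p[1],.27],speed=.25)
env.reach(*ins(az,al,.13))
s=env.sense();print(s["tcp_pos"],s["time_s"],s["grip_width"],s["contact_force"])
for n in("scene","top"):
    im,d=env.get_image(n);np.savez(n+"1.npz",im=im,d=d);cv2.imwrite(f"pics/{n}1.png",im)
S=np.load("scene1.npz")["im"];T=np.load("top1.npz")["im"]
cv2.imwrite("pics/h1.png",np.hstack([cv2.resize(S[150:310,130:330],None,fx=2,fy=2.5),cv2.resize(T[180:340,360:560],None,fx=2,fy=2.5)]))
E
```

```text
-1.9 25 [[0.1, 0.1, -0.71, 0.97, -1.53, -0.89], [-0.02, -0.06, -0.65, 1.04, -1.56, -0.66], [-0.04, -0.08, -0.63, 1.05, -1.57, -0.61]]
-1.9 28 [[0.1, 0.07, -0.7, 0.94, -1.5, -0.86], [-0.03, -0.07, -0.64, 1.01, -1.53, -0.64], [-0.06, -0.09, -0.62, 1.02, -1.54, -0.58]]
-1.7 25 [[0.08, -0.04, -0.87, 1.12, -1.39, -0.84], [-0.04, -0.17, -0.77, 1.16, -1.4, -0.59], [-0.07, -0.18, -0.74, 1.17, -1.39, -0.53]]
-1.7 28 [[0.08, -0.06, -0.86, 1.08, -1.36, -0.8], [-0.06, -0.17, -0.75, 1.12, -1.36, -0.55], [-0.09, -0.19, -0.72, 1.12, -1.36, -0.49]]
[array([ 0.09127622,  0.00935637, -0.78143274,  1.0086309 , -1.43221908,
       -0.83127137]), array([-0.04308056, -0.11977076, -0.69780459,  1.06332928, -1.45084506,
       -0.59342465])]
[ 0.43148698 -0.42678442  0.22465596] 11.6833 0.24410624431949515 [0.51962041 0.41288377 0.07386742]
```

View pics/h1.png

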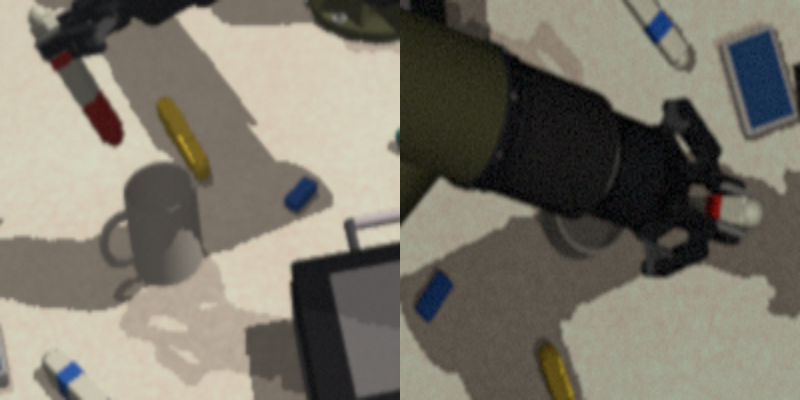

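View pics/scene1.png

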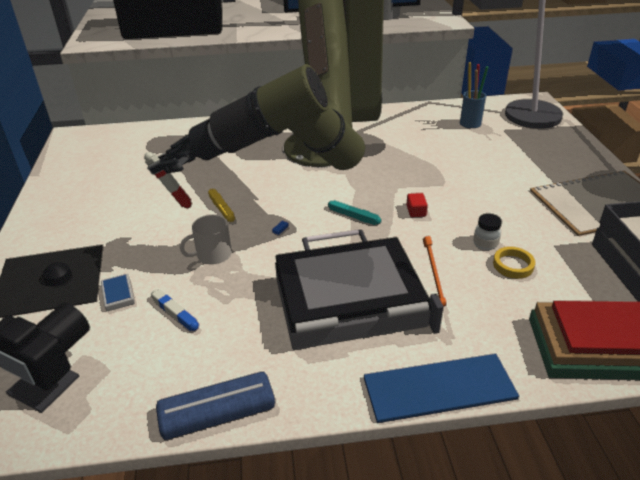

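Held marker: in the scene view the red tip is at (189,206) and the white end at (151,157), and the mug stands below at (211,240). In the top view the white end is at (540,265). I'll check these against the predicted projection.

```bash
python3 - <<'E'
from h import *
ct,cs=env.camera_model("top"),env.camera_model("scene")
s=env.sense();R=s["eef_rot"];p=s["tcp_pos"]
a=p-.025*R[:,2]-.001*R[:,1]
lo,hi=a-.1205*R[:,0],a+.0345*R[:,0]
print(lo,hi,"scene",proj(cs,lo),proj(cs,hi),"top",proj(ct,hi))
S=np.load("scene1.npz")["im"];c=cv2.resize(S[145:270,140:250],None,fx=5,fy=4.6,interpolation=cv2.INTER_CUBIC)
for q,col in((proj(cs,lo),(0,255,0)),(proj(cs,hi),(255,255,0)),(proj(cs,M+[0,0,.085]),(0,255,255))):
    cv2.circle(c,(int((q[0]-140)*5),int((q[1]-145)*4.6)),4,col,-1)
th=np.linspace(0,6.28,60)
for t in th:
    q=proj(cs,M+[.041*np.cos(t),.041*np.sin(t),.085]);cv2.circle(c,(int((q[0]-140)*5),int((q[1]-145)*4.6)),1,(0,255,255),-1)
cv2.imwrite("pics/chk.png",c)
E
```

```text
[ 0.45052596 -0.35029695  0.13030375] [ 0.43393474 -0.42121179  0.26712779] scene [190.09586839 207.07822015] [146.29109056 152.32201288] top [541.12227078 265.1413109 ]
```

View pics/chk.png

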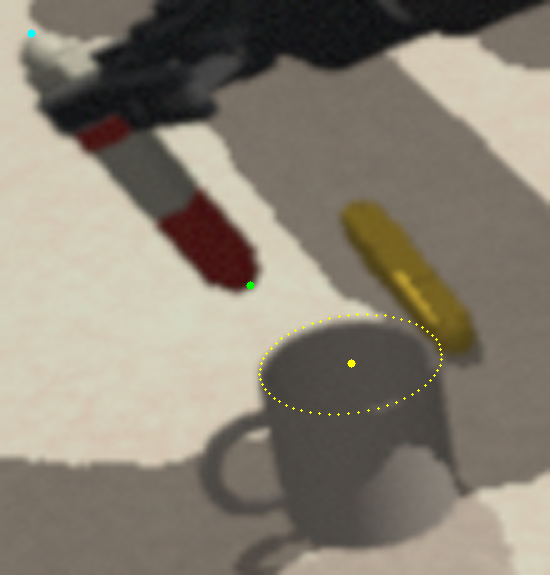

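The prediction matches the picture: the tip dot lies on the cap tip and the drawn rim on the mug's rim. I'll insert.

```bash
python3 - <<'E'
from h import *
az,al=-1.8,np.radians(28)
t,R=ins(az,al,0.0)
print(env.move_linear(t,R,speed=.1,threshold=6))
s=env.sense();print(t,s["tcp_pos"],s["contact_force"],s["time_s"])
im,d=env.get_image("scene");cv2.imwrite("pics/ins.png",cv2.resize(im[130:290,120:320],None,fx=4,fy=3.7,interpolation=cv2.INTER_CUBIC))
E
```

```text
False
[ 0.44491393 -0.3674752   0.1096584 ] [ 0.44507158 -0.36760931  0.1101896 ] [-0.22681087 -0.28760073 -0.31449601] 13.2333
```

View pics/ins.png

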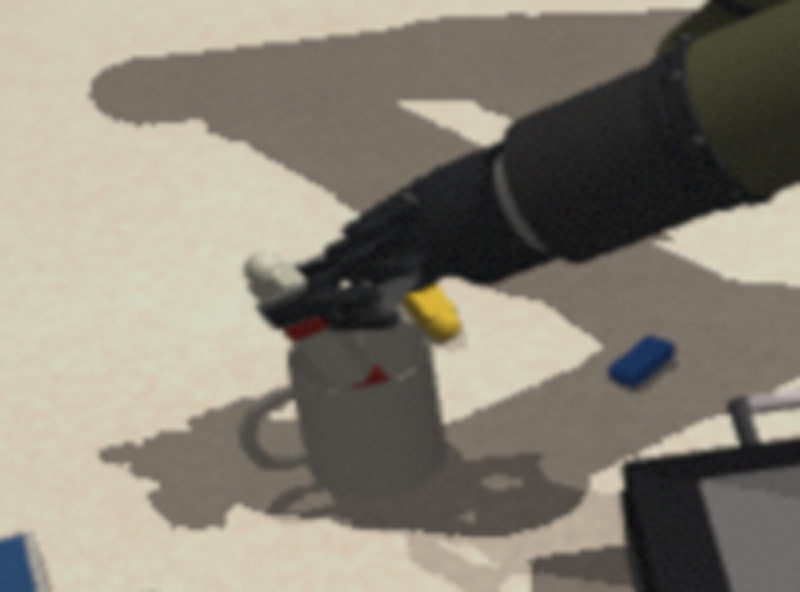

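The marker is inside the mug with no contact force. I'll release and back out.

```bash
python3 - <<'E'
from h import *
s=env.sense();p=s["tcp_pos"];R=s["eef_rot"]
env.set_gripper(.6); env.dwell(.2)
print(env.sense()["contact_force"],env.sense()["grip_width"])
print(env.move_linear(p-.13*R[:,2],speed=.15,threshold=6),env.sense()["tcp_pos"],env.sense()["contact_force"])
p=env.sense()["tcp_pos"];env.move_linear([p[0],p[1]+.05,.26],speed=.25)
for n in("scene","top"):
    im,d=env.get_image(n);np.savez(n+"2.npz",im=im,d=d);cv2.imwrite(f"pics/{n}2.png",im)
S=np.load("scene2.npz")["im"];T=np.load("top2.npz")["im"]
cv2.imwrite("pics/h2.png",np.hstack([cv2.resize(S[170:300,150:290],None,fx=2.8,fy=4),cv2.resize(T[200:330,400:540],None,fx=2.8,fy=4)]))
print(env.sense()["time_s"])
E
```

```text
[ 0.9057741  -0.07011634 -0.62646365] 0.60176278268188
False [ 0.47052629 -0.25633994  0.17061411] [ 0.23699558 -0.68582917 -0.61363006]
15.5583
```

View pics/h2.png

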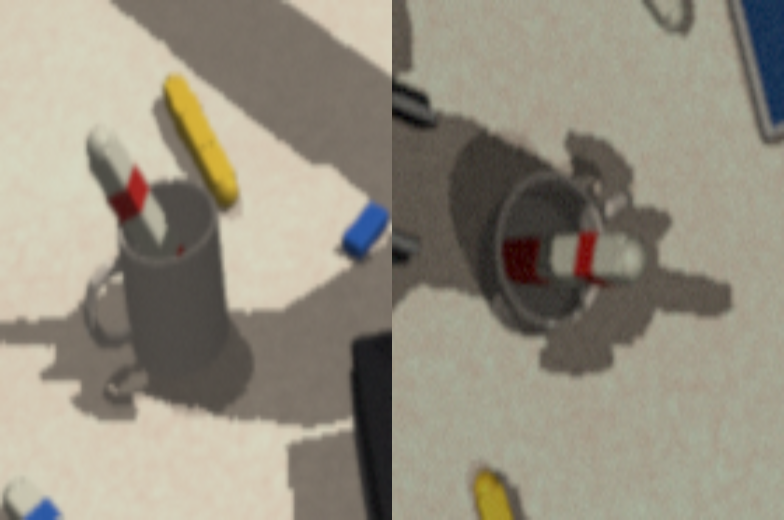

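The marker leans on the rim with its cap down in the upright mug, and the gripper is clear. Now the bar. First I'll check the gripper's outline in the earlier wrist depth for clearance to the cover's front edge, and check IK.

```bash
python3 - <<'E'
from h import *
ct=env.camera_model("top")
# gripper outline (tool frame at w3, opening .45 ; w5 opening .24)
for f,p in(("w3",[.65243,-.00986,.19886]),("w5",None)):
    d=np.load(f+".npz");D=d["d"]
    if p is None: p=[.6528,-.0100,.160]
    R=down(-.151)
    v,u=np.mgrid[0:480:2,0:640:2]; z=D[v,u]
    c=np.stack([(u-d["cx"])/d["fx"]*z,(v-d["cy"])/d["fy"]*z,z],-1)@d["rotation"].T+d["origin"]
    q=(c-p)@R
    m=(q[...,2]<.0)&(z>0)&(q[...,2]>-.15)&(abs(q[...,1])<.09)
    for lo in np.arange(.01,.08,.01):
        k=m&(abs(q[...,1])>lo)&(abs(q[...,1])<lo+.01); zz=np.sort(q[...,2][k])
        print(f,round(lo,3),k.sum(), zz[-5:].round(3) if k.sum()>5 else None)
B=np.array([.5191,-.0375,.067]);ex=np.array([np.cos(.08),np.sin(.08),0])
H=B+.255*ex-[0,0,.012]
for yaw in (-np.pi/2+.08,np.pi/2+.08):
    R=down(yaw)
    for th in (0,.3,.6):
        b=H-.2553*np.cos(th+.047)*ex+[0,0,.2553*np.sin(th+.047)]
        q=env.solve_ik(b+[0,0,-.033],R);print(yaw,th,b.round(3),None if q is None else q.round(2))
E
```

```text
w3 0.01 2387 [-0.019 -0.018 -0.017 -0.017 -0.017]
w3 0.02 2268 [-0.018 -0.017 -0.017 -0.017 -0.016]
w3 0.03 1020 [-0.025 -0.025 -0.024 -0.023 -0.023]
w3 0.04 3731 [-0.06  -0.06  -0.06  -0.06  -0.059]
w3 0.05 2153 [-0.066 -0.066 -0.065 -0.065 -0.064]
w3 0.06 300 [-0.091 -0.091 -0.09  -0.09  -0.09 ]
w3 0.07 0 None
w3 0.08 0 None
w5 0.01 3575 [-0.017 -0.017 -0.017 -0.016 -0.016]
w5 0.02 1209 [-0.02  -0.019 -0.019 -0.018 -0.018]
w5 0.03 2153 [-0.055 -0.055 -0.055 -0.055 -0.055]
w5 0.04 3422 [-0.06  -0.059 -0.059 -0.058 -0.057]
w5 0.05 1400 [-0.076 -0.075 -0.075 -0.075 -0.073]
w5 0.06 165 [-0.094 -0.093 -0.092 -0.092 -0.091]
w5 0.07 0 None
w5 0.08 0 None
-1.4907963267948965 0 [ 0.519 -0.038  0.067] [ 0.32 -0.12 -0.41  0.   -1.28 -0.24]
-1.4907963267948965 0.3 [ 0.534 -0.036  0.142] [ 0.31 -0.12 -0.27  0.   -1.42 -0.23]
-1.4907963267948965 0.6 [ 0.57  -0.033  0.209] [ 0.29 -0.04 -0.07  0.   -1.54 -0.21]
1.6507963267948966 0 [ 0.519 -0.038  0.067] [ 0.32 -0.12 -0.41  0.   -1.28  2.91]
1.6507963267948966 0.3 [ 0.534 -0.036  0.142] [ 0.31 -0.12 -0.27  0.   -1.42  2.91]
1.6507963267948966 0.6 [ 0.57  -0.033  0.209] [ 0.29 -0.04 -0.07  0.   -1.54  2.93]
```

```bash
cat >> h.py <<'E'
B=np.array([.5191,-.0375,.067]);ex=np.array([np.cos(.08),np.sin(.08),0])
H=B+.255*ex-[0,0,.012]
RB=down(-np.pi/2+.08)
def barp(th): return H-.2553*np.cos(th+.04703)*ex+[0,0,.2553*np.sin(th+.04703)]
E
python3 - <<'E'
from h import *
env.reach(B+[0,0,.09],RB)
env.set_gripper(.45)
im,d=env.get_image("wrist");cw=env.camera_model("wrist");np.savez("w6.npz",im=im,d=d,**cw);cv2.imwrite("pics/w6.png",im)
print(env.sense()["tcp_pos"],env.sense()["time_s"],proj(cw,B))
E
```

```text
[ 0.51875503 -0.03760474  0.15619483] 16.6833 [320.51627433 246.38377821]
```

View pics/w6.png

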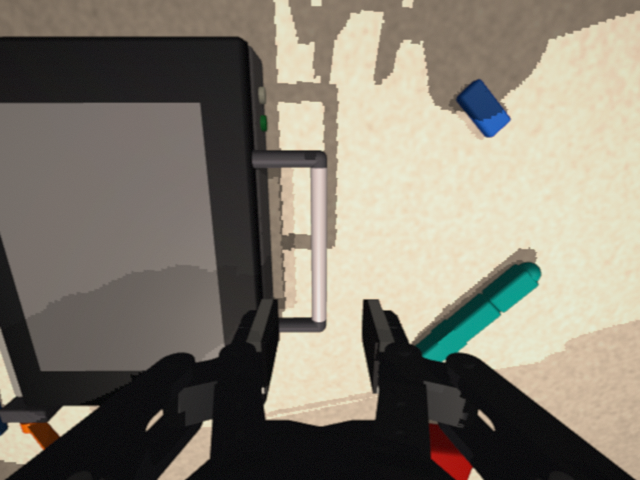

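The bar runs vertically at column 319 (rows 165–320), centred between the jaws and within 3 px of the prediction. I'll descend and grip.

```bash
python3 - <<'E'
from h import *
t=B+[0,0,-.033]
print(env.move_linear(t,RB,speed=.1,threshold=6),env.sense()["tcp_pos"],env.sense()["contact_force"])
env.set_gripper(0.0);s=env.sense();print(s["grip_width"],s["tcp_pos"],s["contact_force"],s["time_s"])
im,d=env.get_image("wrist");cv2.imwrite("pics/w7.png",im)
E
```

```text
False [ 0.51962442 -0.03744701  0.0348086 ] [-0.7655532   0.34265625  0.05725244]
0.11859112769079275 [ 0.51957    -0.0374148   0.03452661] [1.11322974 0.81979578 1.35866907] 18.4333
```

View pics/w7.png

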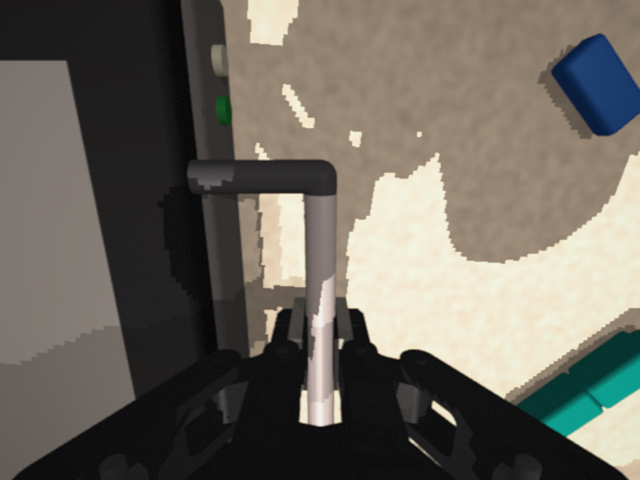

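The bar is between the pads (grip 0.12, bar at column 320). I'll lift along the arc to 0.5 rad, then compare with the pointer.

```bash
python3 - <<'E'
from h import *
off=env.sense()["tcp_pos"]-B; off[:2]=0; off[2]=-.0325
for th in (.08,.16,.26,.36,.45,.53):
    env.move_linear(barp(th)+off,RB,speed=.1)
    s=env.sense();print(th,s["tcp_pos"].round(4),(barp(th)+off).round(4),s["contact_force"].round(1),s["grip_width"].round(3),round(s["time_s"],1))
for n in("scene","top","wrist"):
    cm=env.camera_model(n);im,d=env.get_image(n);np.savez(n+"3.npz",im=im,d=d,**cm);cv2.imwrite(f"pics/{n}3.png",im)
E
```

```text
Traceback (most recent call last):
AttributeError: 'float' object has no attribute 'round'
```

```bash
python3 - <<'E'
from h import *
off=np.array([0,0,-.0325])
s=env.sense();print(s["tcp_pos"],s["contact_force"],s["grip_width"])
for th in (.16,.26,.36,.45,.53):
    env.move_linear(barp(th)+off,RB,speed=.1)
    s=env.sense();print(th,s["tcp_pos"].round(4),(barp(th)+off).round(4),s["contact_force"].round(1),s["grip_width"],s["time_s"])
for n in("scene","top","wrist"):
    cm=env.camera_model(n);im,d=env.get_image(n);np.savez(n+"3.npz",im=im,d=d,**cm);cv2.imwrite(f"pics/{n}3.png",im)
E
```

```text
[ 0.52112627 -0.03724675  0.05423816] [ 5.60204594 -0.42680577 -5.39764198] 0.11640056824119877
0.16 [ 0.5242 -0.037   0.0738] [ 0.5242 -0.0371  0.075 ] [ 6.1  0.3 -6.3] 0.1176825474841297 19.2
0.26 [ 0.5303 -0.0365  0.0979] [ 0.5307 -0.0366  0.0997] [ 5.2 -0.4 -7.5] 0.1157256045302107 19.6083
0.36 [ 0.539  -0.0358  0.122 ] [ 0.5396 -0.0359  0.1236] [ 4.1 -1.1 -7.9] 0.11481800183963219 20.0167
0.45 [ 0.549  -0.035   0.1433] [ 0.5496 -0.0351  0.1442] [ 2.6  0.3 -7.8] 0.1134688546717609 20.4
0.53 [ 0.5595 -0.0341  0.1611] [ 0.56   -0.0342  0.1618] [ 0.6  0.7 -7.2] 0.11581951801989401 20.7583
```

View pics/scene3.png

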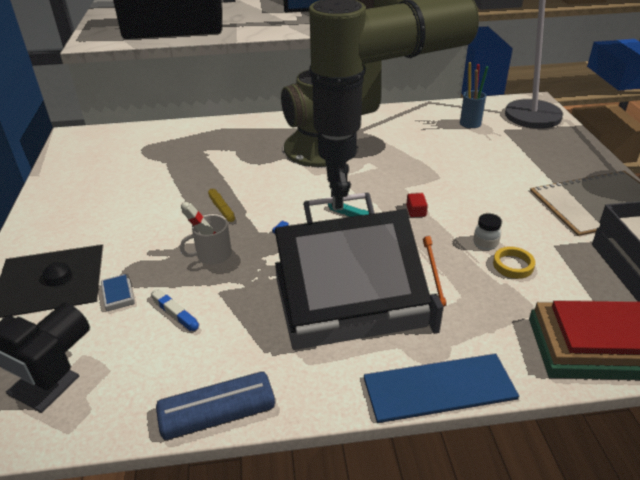

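View pics/wrist3.png

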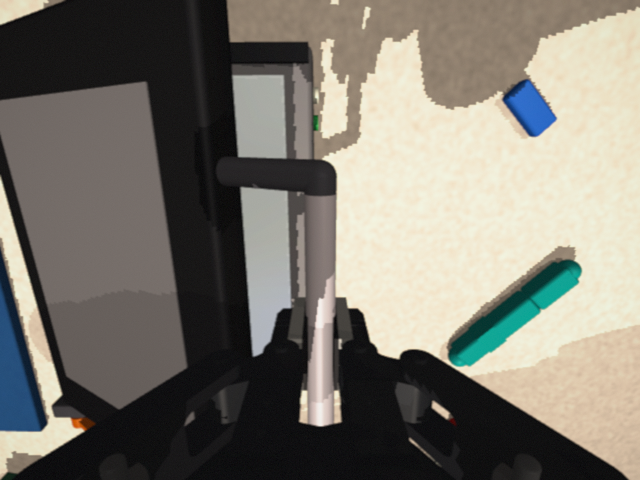

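View pics/top3.png

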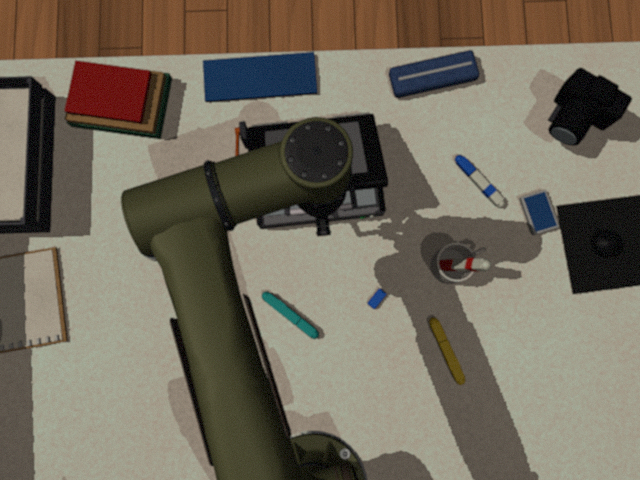

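The scene shows the cover raised, its panel spanning (297,240)–(425,290), with the bar held at (337,205). The marker stays in the mug at (193,217). The pointer tag is at (428,241). I'll measure both angles from depth, with a plane fit to the panel and a line fit to the strip.

```bash
cat >> h.py <<'E'
def pts(d,m):
    v,u=np.nonzero(m); z=d["d"][v,u]; k=z>0.05; v,u,z=v[k],u[k],z[k]
    return np.c_[(u-d["cx"])/d["fx"]*z,(v-d["cy"])/d["fy"]*z,z]@d["rotation"].T+d["origin"]
def load(f,cam=None):
    d=dict(np.load(f))
    if cam: d.update(env.camera_model(cam))
    return d
def coverang(d,poly):
    m=cv2.fillPoly(np.zeros((480,640),np.uint8),[np.array(poly)],255)
    P=pts(d,m); 
    for _ in range(3):
        c=P.mean(0); n=np.linalg.svd(P-c,full_matrices=False)[2][2]; r=(P-c)@n; P=P[abs(r)<2.5*r.std()+1e-6]
    n*=np.sign(n[2]); return np.arctan2(n@ex,n[2]),len(P),r.std(),n
def markang(d,roi):
    h=cv2.cvtColor(d["im"],cv2.COLOR_BGR2HSV); m=cv2.inRange(h,(4,150,80),(17,255,255)); b,s,c=blob(m,roi)
    P=pts(d,cv2.erode(b,np.ones((2,2))))
    for _ in range(4):
        c=np.median(P,0); a=np.linalg.svd(P-P.mean(0),full_matrices=False)[2][0]; c=P.mean(0)
        r=np.linalg.norm((P-c)-np.outer((P-c)@a,a),axis=1); P=P[r<max(.012,0)]
    s=P@ex; a=np.polyfit(s,P[:,2],1)
    return np.arctan(-a[0]),len(P),s.min(),s.max(),P[:,2].min(),P[:,2].max(),a
E
python3 - <<'E'
from h import *
print("cover shut scene0 (expect 0):",coverang(load("scene0.npz","scene"),[(300,262),(340,258),(340,295),(312,302)]))
print("cover shut w2 (expect 0):",coverang(load("w2.npz"),[(200,160),(290,130),(290,280),(255,300)]))
print("cover now scene:",coverang(load("scene3.npz"),[(303,240),(402,232),(418,287),(308,304)]))
print("cover now wrist:",coverang(load("wrist3.npz"),[(10,110),(135,95),(160,270),(60,280)]))
for f,c,roi in(("scene0.npz","scene",(415,225,455,310)),("scene3.npz",None,(415,225,455,310)),("w1.npz",None,(100,70,160,250)),("w2.npz",None,(80,110,140,310)),("w5.npz",None,(30,100,110,340)),("top0.npz","top",(225,115,250,185))):
    print(f,[np.round(x,4) for x in markang(load(f,c),roi)])
E
```

```text
cover shut scene0 (expect 0): (np.float64(-0.0047382925961774085), 1383, np.float64(0.0013612136941335553), array([-0.00502987,  0.00344793,  0.99998141]))
cover shut w2 (expect 0): (np.float64(-0.0012753377991652876), 9749, np.float64(0.0006477014702249898), array([-1.23551776e-03, -5.47723009e-04,  9.99999087e-01]))
cover now scene: (np.float64(0.5229131971015849), 6386, np.float64(0.0018894463246456946), array([0.49747585, 0.04401134, 0.86636065]))
cover now wrist: (np.float64(0.5204240365450281), 19714, np.float64(0.00032594576532733326), array([0.49570647, 0.03912833, 0.86760824]))
scene0.npz [np.float64(0.6259), np.int64(159), np.float64(0.6674), np.float64(0.7777), np.float64(0.0696), np.float64(0.1502), array([-0.7228,  0.63  ])]
scene3.npz [np.float64(0.6243), np.int64(155), np.float64(0.6676), np.float64(0.7776), np.float64(0.0684), np.float64(0.1517), array([-0.7204,  0.6286])]
w1.npz [np.float64(0.6127), np.int64(2013), np.float64(0.6564), np.float64(0.7767), np.float64(0.0695), np.float64(0.1532), array([-0.703 ,  0.6142])]
w2.npz [np.float64(0.6165), np.int64(3047), np.float64(0.656), np.float64(0.7766), np.float64(0.0693), np.float64(0.1523), array([-0.7087,  0.6165])]
w5.npz [np.float64(0.614), np.int64(4855), np.float64(0.6563), np.float64(0.777), np.float64(0.0716), np.float64(0.1529), array([-0.7048,  0.6145])]
top0.npz [np.float64(0.6188), np.int64(89), np.float64(0.6594), np.float64(0.774), np.float64(0.0724), np.float64(0.1555), array([-0.7121,  0.6242])]
```

```bash
python3 - <<'E'
from h import *
for f,c,roi in(("scene0.npz","scene",(415,225,455,310)),("scene3.npz",None,(415,225,455,310)),("w1.npz",None,(100,70,160,250)),("w2.npz",None,(80,110,140,310)),("w5.npz",None,(30,100,110,340))):
    d=load(f,c);h=cv2.cvtColor(d["im"],cv2.COLOR_BGR2HSV);b,_,_=blob(cv2.inRange(h,(4,150,80),(17,255,255)),roi)
    P=pts(d,b);s=P@ex;k=(s>.69)&(s<.757);P,s=P[k],s[k]
    for _ in range(6):
        a=np.polyfit(s,P[:,2],1);r=P[:,2]-np.polyval(a,s);k=abs(r)<max(2*r.std(),.0015);P,s=P[k],s[k]
    print(f,np.arctan(-a[0]).round(4),len(s),r.std().round(4))
E
```

```text
scene0.npz 0.6309 99 0.0021
scene3.npz 0.6256 96 0.0025
w1.npz 0.6071 851 0.0029
w2.npz 0.6151 1352 0.0033
w5.npz 0.6102 2354 0.0038
```

```bash
python3 - <<'E'
from h import *
ey=np.array([-np.sin(.08),np.cos(.08),0])
for f,c,roi in(("scene3.npz",None,(415,225,455,310)),("w1.npz",None,(100,70,160,250)),("w2.npz",None,(80,110,140,310)),("w5.npz",None,(30,100,110,340))):
    d=load(f,c);h=cv2.cvtColor(d["im"],cv2.COLOR_BGR2HSV);b,_,_=blob(cv2.inRange(h,(4,150,80),(17,255,255)),roi)
    P=pts(d,b);s=P@ex;y=P@ey
    for th in (.62,):
        # perpendicular height over strip axis, and lateral
        n=(s-H@ex)*np.sin(th)+(P[:,2]-.067)*np.cos(th); l=-(s-H@ex)*np.cos(th)+(P[:,2]-.067)*np.sin(th)
    print(f)
    for l0 in np.arange(.0,.14,.01):
        k=(l>l0)&(l<l0+.01)
        if k.sum()>5: print("  l%.3f n%4d  n: %s  y %s"%(l0,k.sum(),np.percentile(n[k],[10,50,90]).round(4),np.percentile(y[k],[5,50,95]).round(4)))
E
```

```text
scene3.npz
  l0.000 n  20  n: [0.0046 0.0083 0.01  ]  y [0.0768 0.0793 0.0837]
  l0.010 n  18  n: [-0.0004  0.0048  0.0073]  y [0.0777 0.0794 0.0827]
  l0.020 n  14  n: [-0.0004  0.0045  0.0077]  y [0.0779 0.0796 0.0813]
  l0.030 n  15  n: [0.0001 0.0041 0.0077]  y [0.0776 0.0794 0.0821]
  l0.040 n  14  n: [-0.0023  0.0037  0.0068]  y [0.0784 0.0795 0.0819]
  l0.050 n  14  n: [-0.0024  0.0025  0.0052]  y [0.0781 0.08   0.082 ]
  l0.060 n  15  n: [0.0008 0.004  0.0057]  y [0.0777 0.08   0.0826]
  l0.070 n  16  n: [-0.0013  0.0037  0.0082]  y [0.0771 0.0794 0.0826]
  l0.080 n  16  n: [-0.0022  0.0043  0.0082]  y [0.0776 0.079  0.0824]
  l0.090 n  17  n: [-0.0008  0.0043  0.0063]  y [0.0771 0.0787 0.0822]
  l0.100 n  14  n: [0.0023 0.0044 0.0077]  y [0.0772 0.0796 0.0813]
  l0.110 n  24  n: [-0.0006  0.0061  0.0098]  y [0.076  0.0795 0.0831]
  l0.120 n  32  n: [0.0042 0.0078 0.0104]  y [0.0744 0.0788 0.0856]
  l0.130 n   7  n: [0.0043 0.007  0.0076]  y [0.0744 0.0778 0.0839]
w1.npz
  l0.000 n 153  n: [0.0046 0.0083 0.0105]  y [0.0787 0.0821 0.087 ]
  l0.010 n 118  n: [-0.0025  0.0052  0
[... 2174 characters left out ...]
n 307  n: [-0.0024  0.0045  0.0069]  y [0.0799 0.0808 0.0852]
  l0.050 n 316  n: [-0.003   0.0039  0.0068]  y [0.0798 0.0808 0.0848]
  l0.060 n 340  n: [-0.0031  0.0042  0.0067]  y [0.0797 0.0808 0.0848]
  l0.070 n 352  n: [-0.003   0.0038  0.0066]  y [0.0797 0.0807 0.0855]
  l0.080 n 367  n: [-0.0031  0.0039  0.0065]  y [0.0797 0.0807 0.085 ]
  l0.090 n 381  n: [-0.0032  0.0036  0.0064]  y [0.0798 0.0807 0.0849]
  l0.100 n 310  n: [-0.0016  0.0052  0.0063]  y [0.0797 0.081  0.0855]
  l0.110 n 373  n: [-0.0031  0.0063  0.0098]  y [0.076  0.079  0.0864]
  l0.120 n 782  n: [-0.0043  0.0077  0.01  ]  y [0.0758 0.0772 0.0867]
  l0.130 n 472  n: [-0.0043  0.006   0.0096]  y [0.076  0.0786 0.0863]
```

The strip's top face in three close wrist views gives a mark of about 0.610, while the coarser scene view gives about 0.62. The cover now reads 0.520–0.523, against 0.527 from the arm. I'll raise by about 0.09.

```bash
python3 - <<'E'
from h import *
off=np.array([0,0,-.0325])
for th in (.58,.62): env.move_linear(barp(th)+off,RB,speed=.06)
env.dwell(.4)
s=env.sense();print(s["tcp_pos"],barp(.62)+off,s["contact_force"],s["grip_width"],s["time_s"])
for n in("scene","wrist"):
    cm=env.camera_model(n);im,d=env.get_image(n);np.savez(n+"4.npz",im=im,d=d,**cm);cv2.imwrite(f"pics/{n}4.png",im)
print(coverang(load("scene4.npz"),[(303,236),(402,228),(418,283),(308,302)]))
print(coverang(load("wrist4.npz"),[(10,110),(125,95),(150,270),(60,280)]))
print("mark scene",markang(load("scene4.npz"),(415,225,455,310))[0])
S=load("scene4.npz")["im"];cv2.imwrite("pics/s4.png",cv2.resize(S[170:350,255:455],None,fx=4,fy=3.3,interpolation=cv2.INTER_CUBIC))
E
```

```text
[ 0.57318769 -0.03306194  0.18038421] [ 0.5733463  -0.03315101  0.1804427 ] [-3.0899773   2.79415193 -4.93674016] 0.11459976915152387 21.9917
(np.float64(0.6144762418876442), 6490, np.float64(0.0018787763153005784), array([0.57434747, 0.05024197, 0.81706837]))
(np.float64(0.7090991443900584), 18266, np.float64(0.0042265312628093086), array([0.64960078, 0.04519616, 0.75893091]))
mark scene 0.6164815091491141
```

View pics/s4.png

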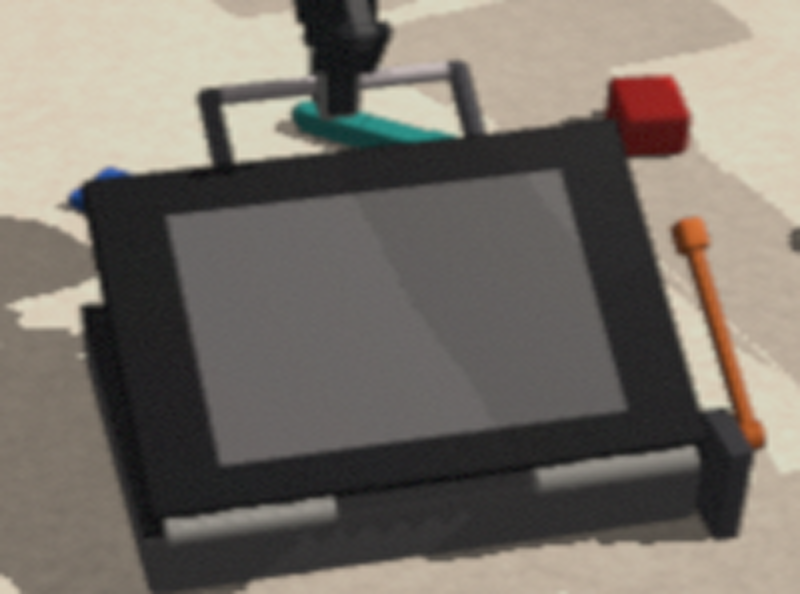

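View pics/wrist4.png

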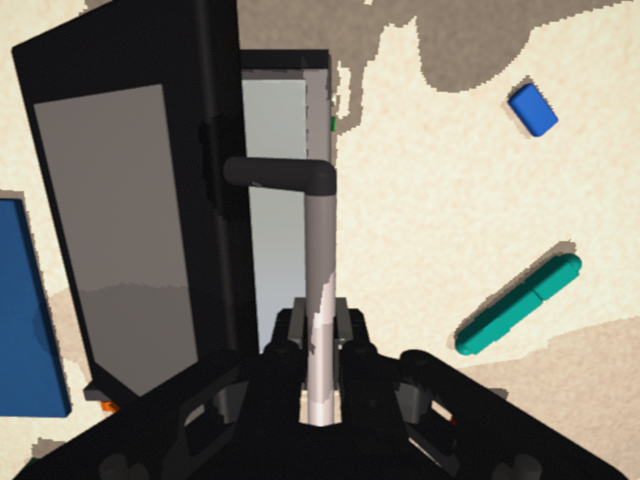

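```bash
python3 - <<'E'
from h import *
print("wrist cover",coverang(load("wrist4.npz"),[(45,112),(155,98),(182,330),(105,335)]))
print("wrist3 cover",coverang(load("wrist3.npz"),[(10,110),(135,95),(175,340),(70,370)])[:3])
ey=np.array([-np.sin(.08),np.cos(.08),0])
def lineang(cm,p,q):
    _,a=ray(cm,*p);_,b=ray(cm,*q);N=np.cross(a,b);v=np.cross(N,ey);v/=np.linalg.norm(v);v*=np.sign(v@-ex);return np.arctan2(v[2],v@-ex)
S=load("scene4.npz");h=cv2.cvtColor(S["im"],cv2.COLOR_BGR2HSV);b,_,_=blob(cv2.inRange(h,(4,130,70),(18,255,255)),(415,225,455,310))
v,u=np.nonzero(b);k=(v>251)&(v<293);a=np.polyfit(v[k],u[k],1)
print("pointer line",lineang(S,(np.polyval(a,250),250),(np.polyval(a,294),294)))
g=lambda x,y:(x/4+255,y/3.3+170)
print("cover right edge",lineang(S,g(617,130),g(698,420)),"panel right",lineang(S,g(562,172),g(627,408)),"panel left",lineang(S,g(168,215),g(218,463)))
E
```

```text
wrist cover (np.float64(0.6148082818083507), 21447, np.float64(0.0002814483125449084), array([0.57500587, 0.04548576, 0.81688389]))
wrist3 cover (np.float64(0.5204142213301094), 29821, np.float64(0.000313581538018664))
pointer line 0.602476273898018
cover right edge 0.6376767489093085 panel right 0.6225880053258717 panel left 0.6993341338476133
```

The cover reads 0.6148 in both the wrist and scene depth. The mark's best value is about 0.61 (spread 0.60–0.63), so the two agree within the measurement. One last look at the mug, then I'll hand in.

```bash
python3 - <<'E'
from h import *
S=load("scene4.npz")["im"];cv2.imwrite("pics/mug4.png",cv2.resize(S[170:300,130:290],None,fx=4,fy=4,interpolation=cv2.INTER_CUBIC))
s=env.sense();print(s["tcp_pos"],s["grip_width"],s["contact_force"],s["time_s"])
E
```

```text
[ 0.57323651 -0.03309105  0.18045934] 0.11489385499260703 [-4.04976902  3.07349498 -4.65947476] 22.0917
```

View pics/mug4.png

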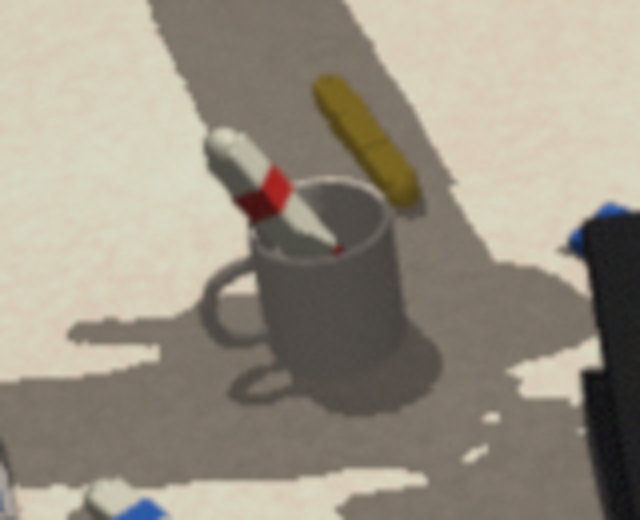

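The marker still leans in the upright mug, and the bar is held steady.

```bash
python3 -c "
from workcell import env
print(env.finish_job())"
```

```text
the job is handed in; nothing more can be done
None
```

I stood the red marker in the mug, cap down and leaning on the rim, with the cover still shut, and let go of it. Then I gripped the bar and lifted the cover to the pointer. I handed in at about 22 s, still holding the bar.

**Last checks:**
- **Cover angle:** 0.615 rad from depth in both the wrist and scene views.
- **Pointer angle:** about 0.61 rad from the close wrist views. The coarser scene estimates disagreed among themselves, from 0.60 to 0.63, so the match is good to roughly 0.01–0.02 rad.
- **Cover edge in the scene picture:** hand-picked edge lines gave 0.62–0.70. I set these aside as unreliable.
- **Grip and mug:** the grip was steady at about 5 N. The mug was upright in its place with the marker in it, and the arm touched nothing else on the desk as far as the pictures show.

**What went wrong:** the first grasp closed above the marker without touching it. The fingertips are really about 15–20 mm behind the stated TCP, not 25 mm ahead of it. I measured this in the wrist depth and corrected it. On the second grasp the fingertips pressed on the shut cover with about 12 N.

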